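# Open the push-and-turn tablet bottle one-handed

### The arm

A 6-joint arm with a two-finger parallel gripper is mounted at the origin on a cart in front of the work surface, level with it; the furniture and walls round the work are solid. World frame = base frame: x ahead of the robot, y to its left, z up, the work surface at z = 0. Lengths are in m, angles in degrees, forces in N, time in s.
With the tool pointing down it reaches from about 0.3 to 0.85 m from the base axis. Payload 5.4 kg.
Tool frame: the origin (TCP) lies midway between the tips of the shut fingers; the grasp point (between the pads) lies 19 mm behind it; z points along the fingers, y is the line along which they close (so a half turn about z gives the same grasp; the last joint's range is limited). The gripper opens to 85 mm and grips with 20 to 120 N. Pads are 22 mm wide; open, the fingers measure 114 mm over their backs; the gripper's body (76 mm by 85 mm) begins 54 mm behind the grasp point. The pads swing forward as they close: fully open they stand 13 mm farther back than shut.
Start: joints at [-85.778, 9.076, 91.501, -0, 79.423, -12.038], TCP at [0.161, -0.552, 0.231] pointing down, gripper open.
Joint ranges: [-166.64, 166.64], [-54.1, 131.32], [10.49, 154.53], [-73.88, 253.88], [9.74, 151.15], [-171.62, 171.62]. Speed limits (degrees/s): [147.25, 147.25, 180, 180, 180, 180].

### API

Orientations are given as [roll, pitch, yaw] about the fixed x, y, z axes, in that order (R = Rz(yaw) Ry(pitch) Rx(roll)).
In Python, from rig import readout, eyes, ticket gives the robot as it stands. The module is installed in compiled form; this text tells all that it offers.
- The arm moves only by the tool arm_command, never from a script. Its arguments are lists of equal length, an entry for each row: "fingers": the closure, from 0 (fully open) to 1 (shut); "delta_pos": the shift along the tool's x, y, z in mm, a list of three; "angular": the turn, a rotation vector about the tool's x, y, z in degrees, a list of three. A call has 1 to 10 rows; each row shifts and turns the commanded pose from where the row before left it, along the tool's axes as they then stand; what a row does not reach is not made up. A row lasts 1/12 s, in which the tool goes at most 41.7 mm and 7.16 degrees, less where a joint would pass 70% of its speed; a pose out of reach is approached as far as the arm can. A call with a gripper value outside its range is refused whole. The fingers move at their own pace and stop on an object; "squeeze" is the grip in N (left out, the last holds). Time passes only in rows, so rows that do not move let the fingers close. It gives the time, the measured TCP pose, the force, the opening and the grip force at its end, in the units of the state.
- readout.sense(): the state, without advancing time (a new reading comes with each control period).
- eyes.camera(name): name is "side" or "top" or "wrist"; returns a dict with "frame" (420x560x3 uint8, red, green, blue), "depth" (420x560 float32, m along the optical axis (not along the pixel's ray), 0 where there is no reading), "fovy" (degrees; the focal length in pixels is half the picture's height over the tangent of half this angle, whatever the lens; pixels are square), "cx", "cy" (the principal point, pixels), "pose" (4x4, takes a point from camera to world coordinates); the wrist camera has in their place "hand_eye" (4x4, takes a point from camera to tool coordinates, whose origin is the TCP and whose axes are the flange's). Camera axes: x right, y up, looking along -z (the intrinsics and any distortion apply to the point x, -y, -z); pixel columns grow to the right and rows downward; lengths in m; the calibration is good to about 2 mm. A picture is of the moment at which its call begins: read the wrist's pose just before it.
- ticket.hand_in(): hands the job in; it is judged then, once.
The state is a dict: "t": time; "joint_positions": joint angles; "qvel": joint speeds; "joint_torque": joint torques, N m; "tool_pos": TCP position; "tcp_rot": TCP orientation; "force": force on the tool from outside, world axes, zero at the start; "ft_torque": the same for the moment, N m; "gripper_width": finger opening in m; "grip_force": force on a finger pad.
Only numpy, scipy, OpenCV 4.12 (cv2) and the standard library are available. Lean on these libraries where they do the work, as an engineer would, in place of code of your own. Each camera call takes 0.05 s, during which the arm holds its last target. There are 200 camera calls.

### The job

The square tablet bottle standing in the one-handed bottle holder has a child-resistant cap: turning alone only makes it click round. Press the cap down firmly, but never with more than about 3 kg, and keep pressing while you turn it anticlockwise (as seen from above), taking a fresh grip if needed, until it is unlocked (do not wrench it against its stop); then lift it straight off without pulling the bottle out of the holder, and set it down the right way up, flat in the middle of the saucer. Do not let it drop, and leave everything else where it is.

Things in the scene. Friction and masses are not known exactly. Their poses are not given: they have to be found in the camera images.
- bottle: White tablet bottle, about 0.35 kg, paper label, square body 58 x 58 mm with rounded corners, 92 mm high, then a shoulder and a round neck 30 mm wide (under the cap). Stands loose in the holder's square well with 2 mm play a side, so it turns only a few degrees. Origin: centre of its underside; z up along its axis, x and y square to its sides.
- cap_shell: Ribbed white cap of the bottle (its outer shell), round, 48 mm across, 36 mm high, 0.1 kg in all. Origin on its axis in the plane of its lower edge (107 mm above the bottle's underside while closed); z up through its top. The shell turns freely, with light clicks, on a hidden inner closure; a spring holds it up. Let go, it springs up again, and the closure stays as far round as it was turned.
- cap: The inner closure hidden in the cap, carrying the shell. Origin on the axis, 7 mm below the shell's lower edge (100 mm above the bottle's underside while closed); z up; it turns about z with the closure, not with the shell. Its sprung liner already bears on the neck and its lugs under the neck's lugs, with about 10 N each.
- cap_top (a point): Centre of the cap's flat top, with two raised arrows. Pressed, the cap sinks 3 mm freely until six inner dogs, 60 degrees apart, meet; tip on tip they block it until it is turned (up to 35 degrees); then to 5 mm, plus 1 to 2 mm as the liner gives. The dogs bite from about 17 N (fully down: 22 N); under 15 N the cap only clicks round. Fingers and arm yield, so the hand goes lower than the cap.
- mouth (a point): Centre of the mouth, 124 mm above the bottle's underside. Kept pressed and turned anticlockwise, the closure (friction 0.1 to 0.3 N m) is unlocked after 55 to 65 degrees of its own turn, stays free for 75 more, then meets a hard stop where torque shoots up. With slack: 55 to 115 degrees, often two grips. Unlocked, the cap lifts by its own weight; locked, the bottle comes with it (some 4 N).
- holder: One-handed bottle holder, grey moulded block 92 x 92 x 43 mm with a square well 62 x 62 mm, 35 mm deep (floor 8 mm above the worktop), and four suction feet at its corners that fix it to the worktop. Origin: centre of its underside; x and y square to its sides, z up.
- saucer: White round saucer, 150 mm across the rim and 14 mm high, loose, 0.25 kg; flat inner floor 92 mm across, 5 mm above the worktop. Origin: centre of its underside; z up. It and the holder change places left and right.
- white_tub: White tub with a dark label and white lid, 71 mm wide, 104 mm high, behind on the right among other tubs and bottles. Bystander. Origin: centre of its underside at the start.
- green_bottle: White and green bottle with a round ribbed white cap, 60 mm wide, 96 mm high, round body, standing by the tubs on the right. It is not the bottle to open. Bystander. Origin: centre of its underside at the start.
- amber_vial: Small amber vial with a white cap, 33 mm wide, 70 mm high, among the tubs. Bystander. Origin: centre of its underside at the start.
- mandarin: Mandarin, 60 mm, lying behind the work on the left. Bystander. Origin: centre of its underside at the start.
- blister: Flat tablet blister strip, 42 x 95 x 5 mm, lying behind the work. Bystander. Origin: centre of its underside at the start.
Mind the look-alikes: they are no part of the job. There is more than one size of the saucer; the one meant has the size given above.

How it is judged (in metres and radians):
On the way:
1. The cap has been unlocked and lifted clear of the neck while the bottle stays down in the holder (z of cap_shell in the frame of bottle above 0.135 m and z of bottle in the frame of holder below 0.013 m), for 0.1 s.
At the end, for the whole second after the job is handed in: The cap lies at rest, the right way up (within 8 degrees), on the floor of the saucer, its axis within 25 mm of the saucer's centre; the open bottle stands upright, fully down in the holder (horizontal distance between cap_shell and saucer below 0.025 m and z of cap_shell in the frame of saucer between 0 and 0.012 m and angle between cap_shell's own z axis and vertical below 0.15 rad and linear speed of cap_shell below 0.02 m/s and z of bottle in the frame of holder between 0.005 and 0.011 m and horizontal distance between bottle and holder below 0.008 m and angle between each of bottle, saucer's own z axis and vertical below 0.1 rad); the robot touches nothing.
It fails at once if The cap is pressed on, or wrenched against, the bottle's neck with more than 40 N in all (contact force between cap and bottle above 40 N).
It fails at once if The bottle is pulled up out of the holder by more than 17 mm (z of bottle in the frame of holder above 0.025 m).
It fails at once if The cap is let go of in the air, more than 30 mm above the saucer's floor, away from the bottle (horizontal distance between cap_shell and bottle above 0.06 m and z of cap_shell in the frame of saucer above 0.035 m and contact force between the fingers and cap_shell below 0.05 N).
It fails at once if A bystander is moved by more than 30 mm (distance of any of white_tub, green_bottle, amber_vial, mandarin, blister from where it was at the start of the episode above 0.03 m).
It also fails if it takes over 64 s, if anything falls off the work surface, if the arm or the gripper's body presses on something with over 40 N, if the wrist force passes 120 N, or if a joint passes its speed limit or range.

## Working session

There is one attempt and no reset: what is moved stays moved. The work goes in short steps, Python scripts to look and compute and a tool call to move; the robot and the scene stay as the last step left them, time stands still between calls to the robot, and variables do not carry over. Pictures are saved under pics/ and viewed, at most 10 in all, crops included, and the job is handed in when it is done.

Besides the shell and the picture viewer there is one more tool, called after "Call:" by a JSON object that holds its "method" and its "body". arm_command: Moves the arm, as the interface text tells. Its arguments: {"type":"object","properties":{"fingers":{"type":"array"},"delta_pos":{"type":"array"},"angular":{"type":"array"},"squeeze":{"type":"number"}},"required":["fingers","delta_pos","angular"]}

```bash
mkdir -p pics; cat > h.py <<'E'
import numpy as np,cv2
from rig import readout,eyes,ticket
def shot(n,f):
    s=readout.sense(); c=eyes.camera(n); cv2.imwrite(f'pics/{f}.png',cv2.cvtColor(c['frame'],cv2.COLOR_RGB2BGR)); 
    if n!='wrist': np.savez(f'pics/{f}.npz',**{k:c[k] for k in('depth','fovy','cx','cy','pose')})
    return s,c
def pts(c,pose=None):
    h,w=c['depth'].shape; f=h/2/np.tan(np.radians(float(c['fovy']))/2)
    u,v=np.meshgrid(np.arange(w),np.arange(h)); d=c['depth']
    P=np.stack([(u-c['cx'])/f*d,-(v-c['cy'])/f*d,-d],-1)
    M=c['pose'] if pose is None else pose
    return P@M[:3,:3].T+M[:3,3]
E
python3 - <<'E'
from h import *
print(readout.sense())
for n in('top','side'):
    s,c=shot(n,n+'0'); print(n,{k:c[k] for k in c if k not in('frame','depth')})
    cv2.imwrite(f'pics/{n}0d.png',c['frame'])
E
```

```text
{'t': 0.0, 'joint_positions': array([-8.57768298e+01,  9.11370103e+00,  9.15717023e+01,  9.55975329e-05,
        7.94233392e+01, -1.20378083e+01]), 'qvel': array([ 0.02520318, -0.00713843,  0.01269629, -0.10309681,  0.0674905 ,
       -0.16434348]), 'joint_torque': array([-3.34921124e-04, -3.96002126e+01, -3.31429982e+01, -1.67420862e-04,
        8.47047282e-03,  1.07123654e-05]), 'tool_pos': array([ 0.16094298, -0.55139403,  0.23031072]), 'tcp_rot': array([-1.79893668e+02, -2.27708852e-02,  1.62609397e+01]), 'force': array([ 0.84663499, -0.3903139 ,  0.54712648]), 'ft_torque': array([ 0.0076745 ,  0.02753054, -0.00133447]), 'grip_force': 0.0, 'gripper_width': 0.08538076631349571}
top {'fovy': 50.088559931819454, 'cx': 283.93210567034384, 'cy': 212.0944436498456, 'pose': array([[-2.55084296e-02,  9.81624632e-01, -1.89109498e-01,
         3.33757901e-01],
       [-9.99673696e-01, -2.53032967e-02,  3.49938395e-03,
        -1.45326286e-01],
       [-1.35001226e-03,  1.89137055e-01,  9.81949771e-01,
         1.36216009e+00],
       [ 0.00000000e+00,  0.00000000e+00,  0.00000000e+00,
         1.00000000e+00]])}
side {'fovy': 57.909576780877074, 'cx': 286.32558219459645, 'cy': 205.28561151739487, 'pose': array([[-0.90432883,  0.23356703, -0.35726154,  0.18812079],
       [-0.42670327, -0.47379105,  0.77035469,  0.65259615],
       [ 0.01066214,  0.84909863,  0.52812673,  0.68057416],
       [ 0.        ,  0.        ,  0.        ,  1.        ]])}
```

View pics/top0.png

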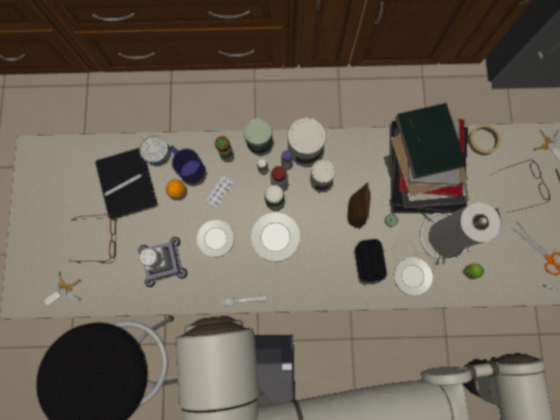

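View pics/side0.png

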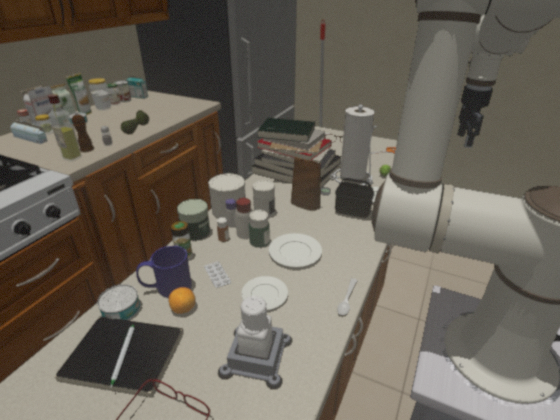

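Top view: holder with the bottle at (162,261), cap at (149,257). There are saucers at (215,238) about 36 px wide, (275,237) about 48 px and (413,276) about 38 px. At roughly 3 mm/px, only the one at (275,237) fits 150 mm. I'll measure and confirm in an enlarged crop.

```bash
python3 - <<'E'
from h import *
a=cv2.imread('pics/top0.png')[185:325,110:320]; cv2.imwrite('pics/crop1.png',cv2.resize(a,None,fx=3.8,fy=3.8,interpolation=cv2.INTER_CUBIC))
P={}
for n in('top','side'):
    c=dict(np.load(f'pics/{n}0.npz')); P[n]=pts(c).reshape(-1,3)[c['depth'].ravel()>0]
Q=pts(dict(np.load('pics/top0.npz')))
for nm,(u,v,r) in dict(s1=(215,238,23),s2=(275,237,30),s3=(413,276,24)).items():
    q=Q[v-r:v+r,u-r:u+r].reshape(-1,3); q=q[(q[:,2]>.008)&(q[:,2]<.03)]
    print(nm,len(q),q.min(0),q.max(0),(q.min(0)+q.max(0))/2)
c0=Q[261,162]; print('holder',c0)
for n in P:
    q=P[n]; q=q[np.linalg.norm(q[:,:2]-c0[:2],axis=1)<.08]
    t=q[q[:,2]>.12]; m=q[:,2].max(); t=q[q[:,2]>m-.012]
    print(n,'zmax',m,'cap',len(t),t.min(0),t.max(0),(t.min(0)+t.max(0))/2,np.median(t,0))
    hh=q[(q[:,2]>.036)&(q[:,2]<.05)]
    print(' holder rim',len(hh),cv2.minAreaRect((hh[:,:2]*1000).astype(np.float32)))
    b=q[(q[:,2]>.095)&(q[:,2]<.105)]; 
    if len(b)>5: print(' shoulder',cv2.minAreaRect((b[:,:2]*1000).astype(np.float32)))
E
```

```text
s1 276 [0.46464402 0.00619214 0.00800291] [0.5751615  0.1181528  0.01446667] [0.51990276 0.06217247 0.01123479]
s2 915 [ 0.44511129 -0.19393538  0.00801291] [ 0.60954753 -0.04540384  0.02912842] [ 0.52732941 -0.11966961  0.01857066]
s3 334 [ 0.3345495  -0.6048607   0.00800685] [ 0.46062982 -0.47209144  0.01705386] [ 0.39758966 -0.53847607  0.01253035]
holder [0.44657726 0.19669708 0.09484184]
top zmax 0.1565220922494457 cap 236 [0.42948003 0.19879319 0.14484084] [0.475671   0.24471922 0.15652209] [0.45257552 0.2217562  0.15068147] [0.45334547 0.22069301 0.14941485]
 holder rim 416 ((453.138671875, 221.85980224609375), (92.61040496826172, 92.93505096435547), 13.354475975036621)
 shoulder ((453.0950622558594, 219.5881805419922), (55.20478057861328, 54.85647201538086), 11.915077209472656)
side zmax 0.1543230749550285 cap 448 [0.4287946  0.19988524 0.14239972] [0.47496184 0.24682192 0.15432307] [0.45187822 0.22335358 0.1483614 ] [0.45021913 0.22700713 0.15127863]
 holder rim 893 ((452.0327453613281, 222.57217407226562), (92.83856201171875, 93.64397430419922), 13.594508171081543)
 shoulder ((452.51251220703125, 223.18923950195312), (56.779109954833984, 55.51959228515625), 14.528939247131348)
```

View pics/crop1.png

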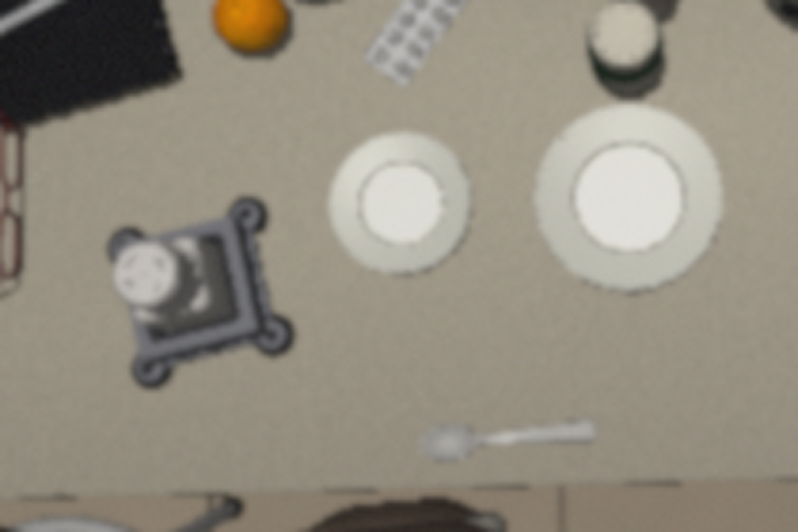

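The crop confirms that the larger plain saucer, crop (628,197), is the 150 mm one at about (0.520,-0.120). The small one at crop (400,203) is about 110 mm. The bottle in the holder, cap crop (147,272), is at (0.4525,0.2225). Moving over the cap.

Call:
{"method": "arm_command", "body": {"fingers": [0,0,0,0,0,0,0,0,0,0], "delta_pos": [[20,-26,-2],[24,-32,-2],[24,-32,-2],[24,-32,-2],[24,-32,-2],[24,-32,-2],[24,-32,0],[24,-32,0],[24,-32,0],[24,-32,0]], "angular": [[0,0,0],[0,0,0],[0,0,0],[0,0,0],[0,0,0],[0,0,0],[0,0,0],[0,0,0],[0,0,0],[0,0,0]]}}

```text
t: 0.93
tool_pos: [0.2996, -0.1825, 0.243]
tcp_rot: [-180.0, -0.0, 16.2]
force: [1.0, 1.3, 0.3]
gripper_width: 0.0853
grip_force: 0.0
```

Call:
{"method": "arm_command", "body": {"fingers": [0,0,0,0,0,0,0,0,0,0], "delta_pos": [[24,-32,0],[24,-32,0],[24,-32,0],[24,-32,0],[24,-32,0],[24,-32,0],[24,-32,0],[24,-32,0],[24,-32,0],[20,-26,0]], "angular": [[0,0,0],[0,0,0],[0,0,0],[0,0,0],[0,0,0],[0,0,0],[0,0,0],[0,0,0],[0,0,0],[0,0,0]]}}

```text
t: 1.77
tool_pos: [0.4382, 0.1859, 0.2428]
tcp_rot: [-180.0, 0.0, 16.4]
force: [0.6, -0.8, -0.2]
gripper_width: 0.0855
grip_force: 0.0
```

```bash
cat >> h.py <<'E'
from scipy.spatial.transform import Rotation as Ro
def toolpose(s):
    T=np.eye(4); T[:3,:3]=Ro.from_euler('xyz',s['tcp_rot'],degrees=True).as_matrix(); T[:3,3]=s['tool_pos']; return T
def to(s,p): # world displacement -> tool mm
    return 1000*toolpose(s)[:3,:3].T@(np.array(p)-s['tool_pos'])
def brief():
    s=readout.sense(); print('t',round(s['t'],2),'pos',s['tool_pos'].round(4),'rot',s['tcp_rot'].round(2),'F',s['force'].round(2),'T',s['ft_torque'].round(3),'w',round(s['gripper_width'],4),'g',round(s['grip_force'],1),'j',s['joint_positions'].round(1)); return s
E
python3 - <<'E'
from h import *
s=brief(); print('to cap',to(s,[.4525,.2225,.121]))
s,c=shot('wrist','w1')
Q=pts(c,toolpose(s)@c['hand_eye']); q=Q[c['depth']>0]
t=q[(np.linalg.norm(q[:,:2]-[.4525,.2225],axis=1)<.045)&(q[:,2]>.14)&(q[:,2]<.165)]
print(len(t)); 
if len(t): print(t.min(0),t.max(0),(t.min(0)+t.max(0))/2,np.median(t,0))
E
```

```text
t 1.77 pos [0.4382 0.1859 0.2428] rot [-1.7997e+02  2.0000e-02  1.6360e+01] F [ 0.64 -0.76 -0.24] T [-0.066 -0.001 -0.045] w 0.0855 g 0.0 j [  8.4  -6.4 106.    0.   80.5  82. ]
to cap [ 24.05996474 -31.02886823 121.8124525 ]
3092
[0.43054567 0.19984299 0.14014805] [0.47884327 0.24809891 0.1536022 ] [0.45469447 0.22397095 0.14687513] [0.45654909 0.22376098 0.15091806]
```

Call:
{"method": "arm_command", "body": {"fingers": [0,0,0,0,0,0,0,0,0,0], "delta_pos": [[13,-16,5],[12.4,-15.5,5],[0,0,20],[0,0,20],[0,0,20],[0,0,20],[0,0,15],[0,0,10],[0,0,7],[0,0,0]], "angular": [[0,0,0],[0,0,0],[0,0,0],[0,0,0],[0,0,0],[0,0,0],[0,0,0],[0,0,0],[0,0,0],[0,0,0]], "squeeze": 80}}

```text
t: 2.65
tool_pos: [0.4529, 0.2201, 0.1199]
tcp_rot: [-180.0, 0.2, 16.3]
force: [0.1, -0.4, 0.6]
gripper_width: 0.0855
grip_force: 0.0
```

```bash
python3 - <<'E'
from h import *
s=brief(); print(to(s,[.4537,.2233,.121]))
s,c=shot('side','side1'); s,w=shot('wrist','w2')
a=cv2.cvtColor(c['frame'],cv2.COLOR_RGB2BGR)[240:390,190:330]
b=cv2.cvtColor(w['frame'],cv2.COLOR_RGB2BGR)
cv2.imwrite('pics/m1.png',np.hstack([cv2.resize(a,(373,400)),cv2.resize(b,(427,400))]))
E
```

```text
t 2.65 pos [0.4529 0.2201 0.1199] rot [-1.7999e+02  1.5000e-01  1.6250e+01] F [ 0.14 -0.37  0.57] T [ 0.025  0.049 -0.031] w 0.0855 g 0.0 j [ 12.1   5.4 108.9   0.   65.9  85.9]
[ 1.69201377 -2.80564911 -1.10053509]
```

View pics/m1.png

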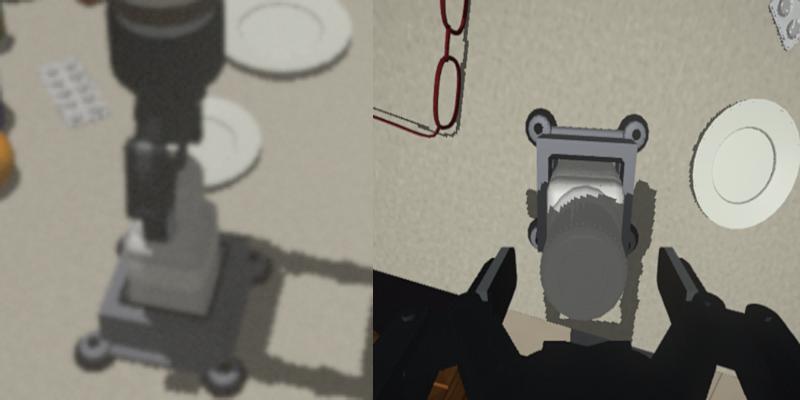

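Wrist view: the cap at (584,260) lies centred between the fingers (inner faces at 515 and 660). Small correction, then I close.

Call:
{"method": "arm_command", "body": {"fingers": [0,0.3,0.6,1,1,1,1,1,1,1], "delta_pos": [[1,-2,2],[0,0,0],[0,0,0],[0,0,0],[0,0,0],[0,0,0],[0,0,0],[0,0,0],[0,0,0],[0,0,0]], "angular": [[0,0,0],[0,0,0],[0,0,0],[0,0,0],[0,0,0],[0,0,0],[0,0,0],[0,0,0],[0,0,0],[0,0,0]], "squeeze": 80}}

```text
t: 3.58
tool_pos: [0.4545, 0.2226, 0.1196]
tcp_rot: [180.0, -0.0, 16.3]
force: [0.3, -0.4, 2.9]
gripper_width: 0.0464
grip_force: 81.5
```

```bash
python3 -c "
from h import *
brief()"
```

```text
t 3.58 pos [0.4545 0.2226 0.1196] rot [ 1.7999e+02 -4.0000e-02  1.6260e+01] F [ 0.34 -0.37  2.86] T [-0.109 -0.045 -0.008] w 0.0464 g 81.5 j [ 12.4   5.6 108.6  -0.   65.7  86.1]
```

Gripped at 46 mm. Pressing in small steps.

Call:
{"method": "arm_command", "body": {"fingers": [1,1,1,1,1], "delta_pos": [[0,0,1],[0,0,1],[0,0,1],[0,0,0],[0,0,0]], "angular": [[0,0,0],[0,0,0],[0,0,0],[0,0,0],[0,0,0]]}}

```text
t: 4.0
tool_pos: [0.4548, 0.2227, 0.1174]
tcp_rot: [180.0, -0.1, 16.3]
force: [-2.4, -1.8, 9.0]
gripper_width: 0.0465
grip_force: 81.9
```

Call:
{"method": "arm_command", "body": {"fingers": [1,1,1,1,1], "delta_pos": [[0,0,0.7],[0,0,0.7],[0,0,0.6],[0,0,0],[0,0,0]], "angular": [[0,0,0],[0,0,0],[0,0,0],[0,0,0],[0,0,0]]}}

```text
t: 4.42
tool_pos: [0.455, 0.2228, 0.116]
tcp_rot: [180.0, -0.1, 16.3]
force: [-3.1, -2.6, 13.0]
gripper_width: 0.0465
grip_force: 82.2
```

Call:
{"method": "arm_command", "body": {"fingers": [1,1,1,1,1], "delta_pos": [[0,0,0.7],[0,0,0.7],[0,0,0.6],[0,0,0],[0,0,0]], "angular": [[0,0,0],[0,0,0],[0,0,0],[0,0,0],[0,0,0]]}}

```text
t: 4.83
tool_pos: [0.4555, 0.2229, 0.1148]
tcp_rot: [180.0, -0.1, 16.3]
force: [-3.8, -1.9, 16.3]
gripper_width: 0.0467
grip_force: 82.9
```

Call:
{"method": "arm_command", "body": {"fingers": [1,1,1,1], "delta_pos": [[0,0,0.7],[0,0,0.6],[0,0,0],[0,0,0]], "angular": [[0,0,0],[0,0,0],[0,0,0],[0,0,0]]}}

```text
t: 5.17
tool_pos: [0.4558, 0.223, 0.114]
tcp_rot: [180.0, -0.2, 16.3]
force: [-5.2, -2.0, 18.9]
gripper_width: 0.0466
grip_force: 83.2
```

Call:
{"method": "arm_command", "body": {"fingers": [1,1,1,1,1], "delta_pos": [[-0.5,0,0.7],[-0.5,0,0.7],[0,0,0.6],[0,0,0],[0,0,0]], "angular": [[0,0,0],[0,0,0],[0,0,0],[0,0,0],[0,0,0]]}}

```text
t: 5.58
tool_pos: [0.4558, 0.223, 0.1133]
tcp_rot: [180.0, -0.3, 16.3]
force: [-6.8, -1.3, 25.2]
gripper_width: 0.0464
grip_force: 83.8
```

```bash
python3 -c "
from h import *
brief()"
```

```text
t 5.58 pos [0.4558 0.223  0.1133] rot [179.97  -0.31  16.27] F [-6.76 -1.3  25.19] T [-0.43   1.002 -0.013] w 0.0464 g 83.8 j [ 12.4   6.1 108.9  -0.   64.7  86.1]
```

At 25 N. Now turning anticlockwise.

Call:
{"method": "arm_command", "body": {"fingers": [1,1,1,1,1,1], "delta_pos": [[0,0,0],[0,0,0],[0,0,0],[0,0,0],[0,0,0],[0,0,0]], "angular": [[0,0,-3],[0,0,-3],[0,0,-3],[0,0,-3],[0,0,-3],[0,0,0]]}}

```text
t: 6.08
tool_pos: [0.456, 0.2233, 0.1133]
tcp_rot: [179.9, -0.3, 31.4]
force: [-5.2, -1.2, 24.0]
gripper_width: 0.0468
grip_force: 83.6
```

```bash
python3 -c "
from h import *
brief()"
```

```text
t 6.08 pos [0.456  0.2233 0.1133] rot [179.92  -0.35  31.38] F [-5.21 -1.18 24.  ] T [-0.077  0.805 -0.075] w 0.0468 g 83.6 j [ 12.4   6.1 108.9   0.   64.6  71. ]
```

Call:
{"method": "arm_command", "body": {"fingers": [1,1,1,1,1,1], "delta_pos": [[0,0,0],[0,0,0],[0,0,0],[0,0,0],[0,0,0],[0,0,0]], "angular": [[0,0,-3],[0,0,-3],[0,0,-3],[0,0,-3],[0,0,-3],[0,0,0]]}}

```text
t: 6.58
tool_pos: [0.4559, 0.2233, 0.1133]
tcp_rot: [179.8, -0.3, 46.4]
force: [-5.7, -1.4, 24.5]
gripper_width: 0.0465
grip_force: 83.7
```

```bash
python3 -c "
from h import *
brief()"
```

```text
t 6.58 pos [0.4559 0.2233 0.1133] rot [179.84  -0.31  46.38] F [-5.69 -1.4  24.5 ] T [-0.101  0.866 -0.077] w 0.0465 g 83.7 j [ 12.4   6.1 108.9   0.   64.6  56. ]
```

Call:
{"method": "arm_command", "body": {"fingers": [1,1,1,1,1,1], "delta_pos": [[0,0,0],[0,0,0],[0,0,0],[0,0,0],[0,0,0],[0,0,0]], "angular": [[0,0,-3],[0,0,-3],[0,0,-3],[0,0,-3],[0,0,-3],[0,0,0]]}}

```text
t: 7.08
tool_pos: [0.456, 0.2232, 0.1133]
tcp_rot: [179.8, -0.3, 61.4]
force: [-4.3, -0.9, 24.2]
gripper_width: 0.047
grip_force: 83.6
```

```bash
python3 -c "
from h import *
brief()"
```

```text
t 7.08 pos [0.456  0.2232 0.1133] rot [179.75  -0.25  61.38] F [-4.31 -0.94 24.22] T [-0.156  0.86  -0.074] w 0.047 g 83.6 j [ 12.4   6.1 108.9   0.   64.6  41. ]
```

Call:
{"method": "arm_command", "body": {"fingers": [1,1,1,1,1,1], "delta_pos": [[0,0,0],[0,0,0],[0,0,0],[0,0,0],[0,0,0],[0,0,0]], "angular": [[0,0,-3],[0,0,-3],[0,0,-3],[0,0,-3],[0,0,-3],[0,0,0]]}}

```text
t: 7.58
tool_pos: [0.456, 0.2232, 0.1133]
tcp_rot: [179.7, -0.2, 76.4]
force: [-5.1, -0.3, 24.0]
gripper_width: 0.0466
grip_force: 83.6
```

```bash
python3 -c "
from h import *
brief()"
```

```text
t 7.58 pos [0.456  0.2232 0.1133] rot [179.68  -0.18  76.38] F [-5.08 -0.29 24.03] T [-0.17   0.79  -0.076] w 0.0466 g 83.6 j [ 12.4   6.1 108.9   0.   64.6  26. ]
```

Call:
{"method": "arm_command", "body": {"fingers": [1,1,1,1,1,1,1], "delta_pos": [[0,0,0],[0,0,0],[0,0,0],[0,0,0],[0,0,0],[0,0,0],[0,0,0]], "angular": [[0,0,-3],[0,0,-3],[0,0,-3],[0,0,-3],[0,0,-3],[0,0,-3],[0,0,0]]}}

```text
t: 8.17
tool_pos: [0.4562, 0.2232, 0.1133]
tcp_rot: [179.6, -0.1, 94.4]
force: [-4.5, -0.3, 23.7]
gripper_width: 0.0464
grip_force: 83.6
```

```bash
python3 -c "
from h import *
brief()"
```

```text
t 8.17 pos [0.4562 0.2232 0.1133] rot [ 1.7962e+02 -8.0000e-02  9.4380e+01] F [-4.47 -0.31 23.66] T [-0.195  0.714 -0.089] w 0.0464 g 83.6 j [ 12.4   6.1 108.9   0.   64.6   8. ]
```

Call:
{"method": "arm_command", "body": {"fingers": [1,1,1,1,1,1,1], "delta_pos": [[0,0,0],[0,0,0],[0,0,0],[0,0,0],[0,0,0],[0,0,0],[0,0,0]], "angular": [[0,0,-3],[0,0,-3],[0,0,-3],[0,0,-3],[0,0,-3],[0,0,-3],[0,0,0]]}}

```text
t: 8.75
tool_pos: [0.4563, 0.2232, 0.1133]
tcp_rot: [179.6, 0.0, 112.4]
force: [-3.3, -1.7, 22.7]
gripper_width: 0.0465
grip_force: 83.5
```

```bash
python3 -c "
from h import *
brief()"
```

```text
t 8.75 pos [0.4563 0.2232 0.1133] rot [1.7959e+02 5.0000e-02 1.1238e+02] F [-3.35 -1.73 22.73] T [-0.119  0.608 -0.036] w 0.0465 g 83.5 j [ 12.4   6.1 108.9   0.   64.6 -10. ]
```

Call:
{"method": "arm_command", "body": {"fingers": [1,1,1,1,1,1], "delta_pos": [[0,0,0.4],[0,0,0],[0,0,0],[0,0,0],[0,0,0],[0,0,0]], "angular": [[0,0,-3],[0,0,-3],[0,0,-3],[0,0,-3],[0,0,-3],[0,0,0]]}}

```text
t: 9.25
tool_pos: [0.4566, 0.2233, 0.1132]
tcp_rot: [179.6, 0.2, 127.4]
force: [-3.7, -1.5, 24.1]
gripper_width: 0.0466
grip_force: 83.7
```

```bash
python3 -c "
from h import *
brief()"
```

```text
t 9.25 pos [0.4566 0.2233 0.1132] rot [1.7959e+02 1.6000e-01 1.2737e+02] F [-3.73 -1.45 24.08] T [-0.159  0.704 -0.035] w 0.0466 g 83.7 j [ 12.4   6.2 108.9   0.   64.5 -25. ]
```

Call:
{"method": "arm_command", "body": {"fingers": [1,1,1,1], "delta_pos": [[0,0,0],[0,0,0],[0,0,0],[0,0,0]], "angular": [[0,0,-3],[0,0,-3],[0,0,-1],[0,0,0]]}}

```text
t: 9.58
tool_pos: [0.4566, 0.2234, 0.1133]
tcp_rot: [179.6, 0.2, 134.3]
force: [-4.5, -1.1, 23.3]
gripper_width: 0.0468
grip_force: 83.7
```

```bash
python3 -c "
from h import *
brief()"
```

```text
t 9.58 pos [0.4566 0.2234 0.1133] rot [179.6    0.21 134.29] F [-4.5  -1.07 23.28] T [-0.081  0.725 -0.094] w 0.0468 g 83.7 j [ 12.4   6.2 108.9   0.   64.5 -31.9]
```

Turned 118° in total. Releasing the press and testing with a small lift.

Call:
{"method": "arm_command", "body": {"fingers": [1,1,1,1,1,1,1,1], "delta_pos": [[0,0,-2],[0,0,-2],[0,0,-2],[0,0,-2],[0,0,-2],[0,0,-3],[0,0,0],[0,0,0]], "angular": [[0,0,0],[0,0,0],[0,0,0],[0,0,0],[0,0,0],[0,0,0],[0,0,0],[0,0,0]]}}

```text
t: 10.25
tool_pos: [0.4533, 0.2223, 0.1214]
tcp_rot: [180.0, 0.0, 134.3]
force: [1.7, 0.3, 2.8]
gripper_width: 0.0464
grip_force: 81.9
```

```bash
python3 -c "
from h import *
brief()"
```

```text
t 10.25 pos [0.4533 0.2223 0.1214] rot [1.7999e+02 1.0000e-02 1.3426e+02] F [1.71 0.31 2.75] T [ 0.049 -0.342 -0.006] w 0.0464 g 81.9 j [ 12.4   5.3 108.7  -0.   65.9 -31.9]
```

Call:
{"method": "arm_command", "body": {"fingers": [1,1,1,1,1], "delta_pos": [[0,0,-2],[0,0,-2],[0,0,-2],[0,0,0],[0,0,0]], "angular": [[0,0,0],[0,0,0],[0,0,0],[0,0,0],[0,0,0]]}}

```text
t: 10.67
tool_pos: [0.4529, 0.2223, 0.1273]
tcp_rot: [-180.0, -0.0, 134.3]
force: [0.0, -0.0, -1.4]
gripper_width: 0.0466
grip_force: 82.0
```

```bash
python3 - <<'E'
from h import *
brief()
s,c=shot('side','side2')
q=pts(c)[c['depth']>0]; q=q[np.linalg.norm(q[:,:2]-[.453,.223],axis=1)<.05]
a=cv2.cvtColor(c['frame'],cv2.COLOR_RGB2BGR)[270:390,195:315]
b=cv2.imread('pics/side1.png')[270:390,195:315]
cv2.imwrite('pics/m2.png',np.hstack([cv2.resize(x,(400,400),interpolation=cv2.INTER_CUBIC) for x in(b,a)]))
E
```

```text
t 10.67 pos [0.4529 0.2223 0.1273] rot [-1.7996e+02 -2.0000e-02  1.3426e+02] F [ 0.03 -0.03 -1.35] T [-0.049 -0.126 -0.004] w 0.0466 g 82.0 j [ 12.4   4.9 108.5  -0.   66.7 -31.9]
```

View pics/m2.png

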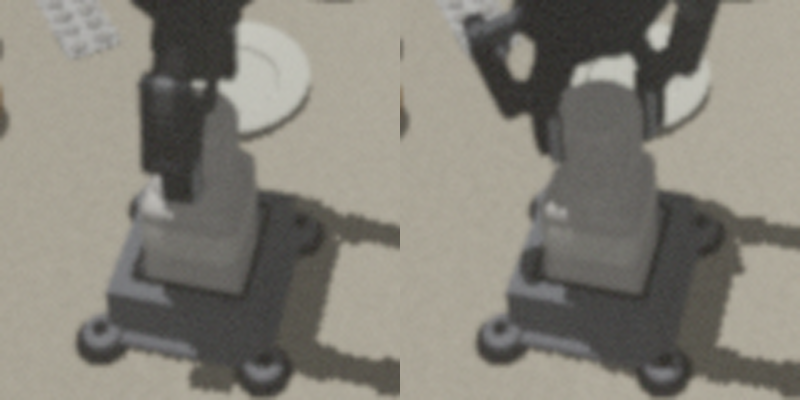

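Side views before (left) and now (right): the bottle's body is at the same place, around (200,240) and (600,240), while the cap has risen. The force of -1.4 N is only the cap's own weight, so it is unlocked. Lifting straight up.

Call:
{"method": "arm_command", "body": {"fingers": [1,1,1,1,1,1,1,1,1,1], "delta_pos": [[0,0,-4],[0,0,-4],[0,0,-5],[0,0,-5],[0,0,-6],[0,0,-8],[0,0,-10],[0,0,-15],[0,0,-15],[0,0,-8]], "angular": [[0,0,0],[0,0,0],[0,0,0],[0,0,0],[0,0,0],[0,0,0],[0,0,0],[0,0,0],[0,0,0],[0,0,0]]}}

```text
t: 11.55
tool_pos: [0.4543, 0.2226, 0.2104]
tcp_rot: [179.8, 0.1, 134.3]
force: [-0.1, 0.5, -0.5]
gripper_width: 0.0463
grip_force: 82.0
```

```bash
python3 - <<'E'
from h import *
s=brief(); print(to(s,[.520,-.120,.19]))
s,c=shot('side','side3')
a=cv2.cvtColor(c['frame'],cv2.COLOR_RGB2BGR)[180:390,180:330]
cv2.imwrite('pics/m3.png',cv2.resize(a,(430,600),interpolation=cv2.INTER_CUBIC))
c=dict(np.load('pics/top0.npz')); Q=pts(c)
v,u=np.mgrid[:420,:560]; q=Q[(abs(u-275)<30)&(abs(v-237)<30)]
q=q[(q[:,2]>.009)&(q[:,2]<.018)&(np.linalg.norm(q[:,:2]-[.52,-.12],axis=1)<.082)]
from scipy.optimize import least_squares
r=least_squares(lambda p:np.clip(np.linalg.norm(q[:,:2]-p,axis=1)-.065,-.01,.01),[.52,-.12]); print(r.x)
E
```

```text
t 11.55 pos [0.4543 0.2226 0.2104] rot [1.7983e+02 1.1000e-01 1.3426e+02] F [-0.06  0.47 -0.45] T [-0.01   0.001 -0.009] w 0.0463 g 82.0 j [ 12.4  -0.5 104.    0.   76.3 -31.9]
[-291.16683728 -192.1093481    20.37519809]
[ 0.51931363 -0.1200002 ]
```

View pics/m3.png

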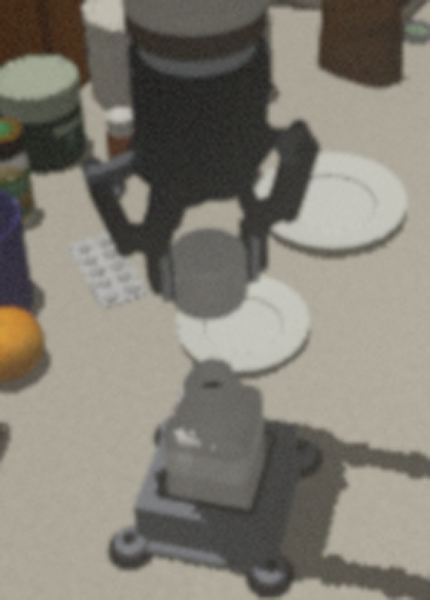

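The cap hangs in the gripper at (208,275) and the open bottle stays down in the holder with its neck at (212,385). Carrying it to the saucer and turning so the fingers lie along world y, clear of the green bottle.

Call:
{"method": "arm_command", "body": {"fingers": [1,1,1,1,1,1,1,1,1,1], "delta_pos": [[-15,-10,0],[-32,-21,0],[-32,-21,0],[-32,-21,0],[-32,-21,0],[-32,-21,0],[-32,-21,0],[-32,-21,0],[-32,-21,0],[-20,-14,0]], "angular": [[0,0,0],[0,0,0],[0,0,0],[0,0,0],[0,0,0],[0,0,0],[0,0,0],[0,0,0],[0,0,0],[0,0,0]]}}

```text
t: 12.43
tool_pos: [0.5189, -0.1235, 0.2074]
tcp_rot: [-180.0, 0.0, 134.1]
force: [0.4, 0.3, 0.0]
gripper_width: 0.0464
grip_force: 82.1
```

Call:
{"method": "arm_command", "body": {"fingers": [1,1,1,1,1,1,1,1,1,1], "delta_pos": [[0,0,0],[0,0,0],[0,0,0],[0,0,0],[0,0,0],[0,0,0],[0,0,0],[0,0,0],[0,0,0],[0,0,0]], "angular": [[0,0,-6],[0,0,-6],[0,0,-6],[0,0,-6],[0,0,-6],[0,0,-6],[0,0,-6],[0,0,-4],[0,0,0],[0,0,0]]}}

```text
t: 13.27
tool_pos: [0.5187, -0.12, 0.2073]
tcp_rot: [180.0, -0.0, -179.9]
force: [-0.3, -0.4, -1.1]
gripper_width: 0.0468
grip_force: 82.2
```

```bash
python3 - <<'E'
from h import *
s=brief(); print(to(s,[.5195,-.120,.04]))
s,c=shot('side','side4')
q=pts(c)[c['depth']>0]
q=q[(np.linalg.norm(q[:,:2]-[.55,-.12],axis=1)<.16)&(q[:,2]>.05)&(q[:,2]<.11)&(q[:,0]>.56)]
print('green near',len(q), q.min(0) if len(q) else '')
d=dict(np.load('pics/side0.npz'));q=pts(d)[d['depth']>0]
r=q[(np.linalg.norm(q[:,:2]-[.5195,-.12],axis=1)<.082)&(q[:,2]>.011)&(q[:,2]<.018)]
print('saucer side',r.min(0),r.max(0),(r.min(0)+r.max(0))/2)
a=cv2.cvtColor(c['frame'],cv2.COLOR_RGB2BGR)[140:320,210:370]
cv2.imwrite('pics/m4.png',cv2.resize(a,(533,600),interpolation=cv2.INTER_CUBIC))
E
```

```text
t 13.27 pos [ 0.5187 -0.12    0.2073] rot [ 1.7998e+02 -3.0000e-02 -1.7986e+02] F [-0.31 -0.38 -1.13] T [0.019 0.006 0.02 ] w 0.0468 g 82.2 j [ -26.     3.9   99.9    0.    76.2 -116.2]
[-9.17439438e-01 -7.38862432e-02  1.67320915e+02]
green near 711 [ 0.6017807  -0.1489134   0.05006999]
saucer side [ 0.44471794 -0.19527888  0.01100208] [ 0.59083003 -0.04688911  0.01725565] [ 0.51777399 -0.12108399  0.01412887]
```

View pics/m4.png

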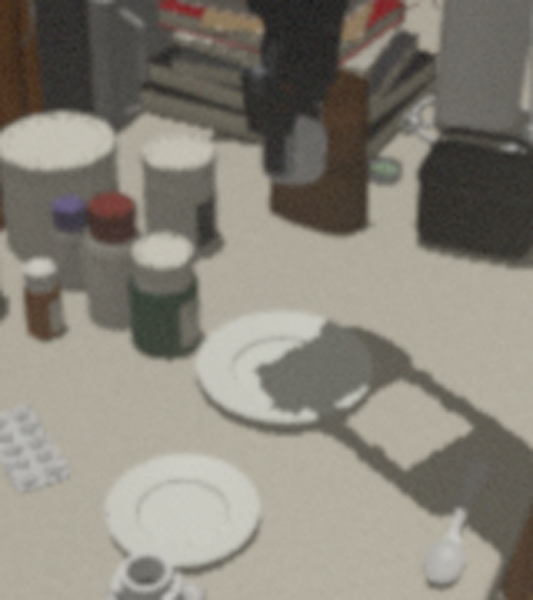

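The cap hangs upright over the middle of the saucer, and the green bottle (near face x=0.602) is clear. Lowering.

Call:
{"method": "arm_command", "body": {"fingers": [1,1,1,1,1,1,1,1,1,1], "delta_pos": [[0,0,12],[0,0,25],[0,0,30],[0,0,30],[0,0,30],[0,0,23],[0,0,15],[0,0,7],[0,0,3],[0,0,0]], "angular": [[0,0,0],[0,0,0],[0,0,0],[0,0,0],[0,0,0],[0,0,0],[0,0,0],[0,0,0],[0,0,0],[0,0,0]]}}

```text
t: 14.15
tool_pos: [0.5186, -0.12, 0.0322]
tcp_rot: [180.0, -0.0, -179.8]
force: [-0.5, -0.2, -1.3]
gripper_width: 0.0468
grip_force: 82.2
```

Call:
{"method": "arm_command", "body": {"fingers": [1,1,1,1,1,1,1,1,1,1], "delta_pos": [[0,0,2],[0,0,2],[0,0,2],[0,0,2],[0,0,1],[0,0,1],[0,0,1],[0,0,1],[0,0,0],[0,0,0]], "angular": [[0,0,0],[0,0,0],[0,0,0],[0,0,0],[0,0,0],[0,0,0],[0,0,0],[0,0,0],[0,0,0],[0,0,0]]}}

```text
t: 14.98
tool_pos: [0.5188, -0.1201, 0.0205]
tcp_rot: [180.0, -0.0, -179.7]
force: [0.9, 0.2, -0.5]
gripper_width: 0.0465
grip_force: 82.2
```

Call:
{"method": "arm_command", "body": {"fingers": [1,1,1,1,1,1,1], "delta_pos": [[0,0,1],[0,0,1],[0,0,1],[0,0,1],[0,0,1],[0,0,0],[0,0,0]], "angular": [[0,0,0],[0,0,0],[0,0,0],[0,0,0],[0,0,0],[0,0,0],[0,0,0]]}}

```text
t: 15.57
tool_pos: [0.5188, -0.1201, 0.0155]
tcp_rot: [180.0, -0.0, -179.7]
force: [-0.1, -0.0, -0.2]
gripper_width: 0.0469
grip_force: 82.2
```

Call:
{"method": "arm_command", "body": {"fingers": [1,1,1,1,1], "delta_pos": [[0,0,1],[0,0,1],[0,0,1],[0,0,0],[0,0,0]], "angular": [[0,0,0],[0,0,0],[0,0,0],[0,0,0],[0,0,0]]}}

```text
t: 15.98
tool_pos: [0.5188, -0.12, 0.0125]
tcp_rot: [180.0, -0.0, -179.7]
force: [0.1, -0.2, -0.7]
gripper_width: 0.0466
grip_force: 82.2
```

Call:
{"method": "arm_command", "body": {"fingers": [1,1,1,1,1], "delta_pos": [[0,0,0.7],[0,0,0.7],[0,0,0.6],[0,0,0],[0,0,0]], "angular": [[0,0,0],[0,0,0],[0,0,0],[0,0,0],[0,0,0]]}}

```text
t: 16.4
tool_pos: [0.5188, -0.1201, 0.0106]
tcp_rot: [180.0, -0.0, -179.7]
force: [0.4, -0.2, -0.4]
gripper_width: 0.0468
grip_force: 82.2
```

Call:
{"method": "arm_command", "body": {"fingers": [1,1,1,1,1], "delta_pos": [[0,0,0.7],[0,0,0.7],[0,0,0.6],[0,0,0],[0,0,0]], "angular": [[0,0,0],[0,0,0],[0,0,0],[0,0,0],[0,0,0]]}}

```text
t: 16.82
tool_pos: [0.519, -0.1201, 0.0101]
tcp_rot: [180.0, -0.0, -179.7]
force: [-5.5, 2.3, 12.5]
gripper_width: 0.0463
grip_force: 83.8
```

Contact at TCP z=0.010, as predicted. Relaxing the pressure and releasing.

Call:
{"method": "arm_command", "body": {"fingers": [1,1,0.4,0.3,0.2,0.2,0.2,0.2,0.2], "delta_pos": [[0,0,-1.3],[0,0,0],[0,0,0],[0,0,0],[0,0,0],[0,0,0],[0,0,0],[0,0,0],[0,0,0]], "angular": [[0,0,0],[0,0,0],[0,0,0],[0,0,0],[0,0,0],[0,0,0],[0,0,0],[0,0,0],[0,0,0]], "squeeze": 20}}

```text
t: 17.57
tool_pos: [0.5188, -0.1201, 0.0099]
tcp_rot: [180.0, -0.0, -179.7]
force: [-0.2, 0.4, 0.2]
gripper_width: 0.0682
grip_force: 0.0
```

Call:
{"method": "arm_command", "body": {"fingers": [0.2,0.2,0.2,0.2,0.2,0.2,0.2,0.2,0.2,0.2], "delta_pos": [[0,0,-5],[0,0,-10],[0,0,-15],[0,0,-20],[0,0,-25],[0,0,-25],[0,0,-25],[0,0,-25],[0,0,-20],[0,0,0]], "angular": [[0,0,0],[0,0,0],[0,0,0],[0,0,0],[0,0,0],[0,0,0],[0,0,0],[0,0,0],[0,0,0],[0,0,0]]}}

```text
t: 18.4
tool_pos: [0.5218, -0.1214, 0.1863]
tcp_rot: [-179.7, 0.5, -179.7]
force: [0.2, -0.3, 0.5]
gripper_width: 0.0684
grip_force: 0.0
```

```bash
python3 - <<'E'
from h import *
brief()
s,c=shot('side','side5'); Q=pts(c); q=Q[c['depth']>0]
t=q[(np.linalg.norm(q[:,:2]-[.519,-.12],axis=1)<.05)&(q[:,2]>.025)&(q[:,2]<.06)]
print('cap',t.min(0),t.max(0),(t.min(0)+t.max(0))/2)
b=q[(np.linalg.norm(q[:,:2]-[.4527,.223],axis=1)<.05)]; print('bottle top',b[:,2].max())
a=cv2.cvtColor(c['frame'],cv2.COLOR_RGB2BGR)[180:400,180:380]
cv2.imwrite('pics/m5.png',cv2.resize(a,(545,600),interpolation=cv2.INTER_CUBIC))
E
```

```text
t 18.4 pos [ 0.5218 -0.1214  0.1863] rot [-179.74    0.54 -179.73] F [ 0.17 -0.32  0.48] T [-0.03   0.001 -0.014] w 0.0684 g 0.0 j [ -26.     5.   101.2    0.    73.2 -116.3]
cap [ 0.4907131  -0.14235279  0.02506524] [ 0.53663426 -0.09588726  0.04446878] [ 0.51367368 -0.11912003  0.03476701]
bottle top 0.1347736140903919
```

View pics/m5.png

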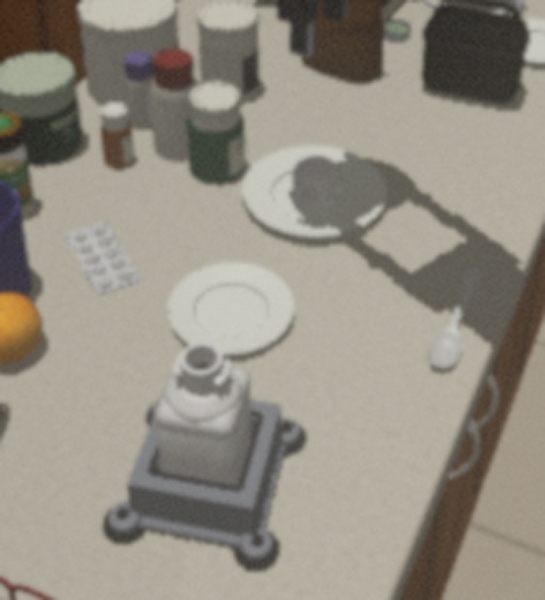

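The cap stands upright in the middle of the saucer, in the gripper's shadow at (322,190). The bottle is open and fully down in the holder at (205,400), and the gripper is clear.

```bash
python3 -c "
from rig import ticket
print(ticket.hand_in())"
```

```text
the job is handed in; nothing more can be done
None
```

I unlocked the cap under about 25 N in one 118° turn, lifted it off with the bottle left down in the holder, set it upright near the middle of the 150 mm saucer, and handed the job in after about 18 s; no verdict came back.

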